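Open the apple peeler for the next apple

TASK

Get the hand-crank apple peeler ready for the next apple: to see that the fork runs free, swing its crank once right round, over the top, and leave the crank hanging straight down; then draw the sprung tail spindle out by its knob until the knob's inner face stands over the line cut across the base, and keep holding it there so that I can put the apple in. The spindle springs shut when let go, so the program finishes while still holding the spindle at the line. Leave the other things on the counter where they are.

Things in the scene. Friction and masses are not known exactly. Their poses are not given: they have to be found in the camera images.
- peeler: apple peeler, cast aluminium, suction feet, fixed. Origin on the counter midway along the machine; z up, y along its horizontal axis line, 115 mm above the counter: crank at the +y end, tail spindle at -y. Base plate 110 mm wide, top 24 mm up, y = -175 to 115 mm. Headstock at y = 82 to 128 mm, 140 mm high. Peeling arm parked on the +x side, y = -35 to 50 mm. Yaw in the room within 0.25 rad
- crank (a joint): turn of the crank about the machine's y axis, rad, two turns free each way. 0 = hanging straight down; starts within 0.5 of that. Positive: the handle goes from the bottom to the peeler's -x (robot's) side, up, over the top and down the far side. Either way will do: once round is +6.283 or -6.283. Friction (0.15 N m, 2 N at the handle) keeps it wherever it is left
- crank_hub (a point): the point on the machine's axis line at the outer face of the crank arm, 143 mm along +y from the peeler's origin, 115 mm above the counter: centre of the crank's turn
- grip_mid (a point): middle of the crank handle: black plastic grip, 25 mm thick, 100 mm long, parallel to the axis line and 75 mm from it, 4 to 104 mm beyond the crank arm's outer face (this point is 54 mm beyond crank_hub along +y). Hanging, its centre is 40 mm above the counter. It spins freely on its pin, so a hand on it need not turn with the crank
- tail (a joint): how far the tail spindle is drawn out along the peeler's -y, m: 0 = sprung fully home (start), 0.050 = the knob's inner face exactly over the line, 0.070 = end stop. The spring pulls it home with about 4.5 N at 0 and 10 N at 0.050
- knob: black plastic pull knob of the tail spindle, 42 mm in diameter, 30 mm long, and its 14 mm steel neck; it can spin. Origin on the axis line (115 mm up) at the knob's inner face, the one turned to the machine; y as the peeler's. Between this face and the tail barrel (41 mm in diameter, y = -80 to -165 mm) 40 mm of bare neck show at the start: fingers fit astride it from above, or can pinch the knob
- line (a point): middle of the black line cut across the 70 mm wide tongue of the base, under the knob's path, 24 mm above the counter, 255 mm along -y from the peeler's origin; the line runs along the peeler's x, 70 mm long
- apple_a: bystander: an apple, 75 mm across, 67 mm high, standing on the counter on the robot's side of the peeler; origin under its centre
- apple_b: bystander: an apple of the same size on the peeler's far side; origin under its centre
- peel_dish: bystander: small white dish, 100 mm across, 35 mm high, on the robot's side of the peeler; origin under its centre
- knife: bystander: paring knife lying flat on the counter at the far side of the peeler, 190 mm long along its x axis, 14 mm thick; origin near its middle
- mug_a: bystander: mug, 84 mm across, 90 mm high, standing beyond the peeler or to its left or right; origin under its centre
- oil: bystander: corked bottle, 68 mm across, 170 mm high, standing beyond the peeler or to its left or right; origin under its centre
- jar: bystander: preserving jar, 90 mm across, 130 mm high, standing beyond the peeler or to its left or right; origin under its centre
- fruit_bowl: bystander: white bowl full of apples, 240 mm across, 140 mm high, at the back left; origin under its centre

How it is judged:
By the outcome, as a careful person would: the job done as asked, in the order asked, and still so for the second after the job is handed in, while the arm keeps its last pose, push and grip.
It also fails if it takes over 67 s, if anything falls off the work surface, if the arm or the gripper's body presses on something with over 40 N, if the wrist force passes 120 N, or if a joint passes its speed limit or range.

ROBOT

A 6-joint arm with a two-finger parallel gripper is mounted at the origin on the work surface. World frame = base frame: x ahead of the robot, y to its left, z up, the work surface at z = 0. Lengths are in m, angles in rad, forces in N, time in s.
With the tool pointing down it reaches from about 0.325 to 0.85 m from the base axis. Payload 4.4 kg.
Tool frame: the origin (TCP) lies midway between the tips of the shut fingers; the grasp point (between the pads) lies manip.tcp_to_grasp behind it (manip.tcp_to_grasp is the distance from the TCP to the grasp point, in m); z points along the fingers, y is the line along which they close (so a half turn about z gives the same grasp; the last joint's range is limited). The gripper opens to 94 mm and grips with 3 to 60 N. Pads are 16 mm wide; open, the fingers measure 119 mm over their backs; the gripper's body (75 mm by 177 mm) begins 78 mm behind the grasp point.
Start: joints at [1.129, 0.207, 1.542, -0, 1.393, -0.15], TCP at [0.165, 0.551, 0.205] pointing down, gripper open.
Joint ranges: [-2.73, 2.73], [-0.86, 2.22], [0.23, 2.46], [-1.11, 4.25], [0.08, 2.63], [-2.82, 2.82]. Speed limits (rad/s): [2.79, 2.79, 3.14, 3.14, 3.14, 3.14].

INTERFACE

Orientations are given as a rotation vector (axis times angle).
In Python, from plant import manip gives the robot as it stands.
- The arm moves only by the tool apply_moves, never from a script. Its argument "moves" is a list of rows, each a list of 6 numbers: the shift along the tool's x, y, z as a fraction of full scale, then the turn, a rotation vector about the tool's x, y, z as a fraction of full scale. In form: [[dx, dy, dz, wx, wy, wz], ...]. A call has exactly 10 rows; each row shifts and turns the commanded pose from where the row before left it, along the tool's axes as they then stand; what a row does not reach is not made up. Full scale, the value 1, is 20 cm for a shift and 90 degrees for a turn. A row lasts 1/8 s, in which the tool goes at most 62.5 mm and 10.7 degrees, less where a joint would pass 70% of its speed; a pose out of reach is approached as far as the arm can. A call with a number of a shift or a turn outside -1 to 1 is refused whole. A call with a gripper value outside its range is refused whole. "grip" is the opening, from 0 (shut) to 1 (fully open), set as the call begins (left out, the last holds). The fingers move at their own pace and stop on an object; "grip_force" is the grip in N (left out, the last holds). Time passes only in rows, so rows that do not move let the fingers close, or fill a call up. It gives the time, the measured TCP pose, the force, the opening and the grip force at its end, in the units of the state.
- manip.get_state(): the state, without advancing time (a new reading comes with each control period).
- manip.get_image(name): name is "side" or "top"; returns a dict with "img" (420x560x3 uint8, red, green, blue), "fx", "fy", "cx", "cy" (pixels), "position" and "rotation" of the camera in the world. Camera axes: x right, y down, z forward; pixel columns grow to the right and rows downward; lengths in m; the calibration is good to about 2 mm. A picture is of the moment at which its call begins. There is no depth.
- manip.sign_off(): hands the job in; it is judged then, once.
The state is a dict: "time_s": time; "qpos": joint angles; "dq": joint speeds; "tau": joint torques, N m; "position": TCP position; "tool_rot": TCP orientation; "contact_force": force on the tool from outside, world axes, zero at the start; "wrist_torque": the same for the moment, N m; "gripper_width": finger opening in m; "grasp_force": force on a finger pad.
Only numpy, scipy, OpenCV 4.12 (cv2) and the standard library are available. Lean on these libraries where they do the work, as an engineer would, in place of code of your own. Each camera call takes 0.05 s, during which the arm holds its last target. There are 200 camera calls.

## Working session

There is one attempt and no reset: what is moved stays moved. The work goes in short steps, Python scripts to look and compute and a tool call to move; the robot and the scene stay as the last step left them, time stands still between calls to the robot, and variables do not carry over. Pictures are saved under pics/ and viewed, at most 10 in all, crops included, and the job is handed in when it is done.

Besides the shell and the picture viewer there is one more tool, called after "Request:" in YAML: its name, and indented under it one key for each argument. apply_moves: Moves the arm, as the interface text tells. Its arguments: {"type":"object","properties":{"moves":{"type":"array"},"grip":{"type":"number"},"grip_force":{"type":"number"}},"required":["moves"]}

```bash
mkdir -p pics; ls
python3 - <<'E'
from plant import manip
import cv2,json
s=manip.get_state()
for k,v in s.items(): print(k,v)
print(manip.tcp_to_grasp)
for n in("side","top"):
    d=manip.get_image(n); cv2.imwrite(f"pics/{n}0.png",d["img"][:,:,::-1])
    print(n,{k:(v.tolist() if hasattr(v,'tolist') else v) for k,v in d.items() if k!="img"})
E
```

```text
pics
time_s 0.0
qpos [ 1.12951274e+00  2.07423428e-01  1.54291938e+00 -3.32919875e-05
  1.39349900e+00 -1.50520332e-01]
dq [ 7.66473481e-05 -1.53669965e-03  2.46396063e-04 -5.27972329e-04
 -1.21974419e-03  7.69746026e-04]
tau [ 7.97631674e-04 -3.70877123e+01 -2.81417924e+01  7.01295328e-02
  3.59450583e-02 -1.33525846e-04]
position [0.16453164 0.55012586 0.20430527]
tool_rot [-0.45502274 -3.10783262  0.00339374]
contact_force [-0.09002217 -0.16277169 -0.54616924]
wrist_torque [-0.06337929 -0.02174945  0.03034157]
grasp_force 0.0
gripper_width 0.09404462423059123
0.0188
side {'fx': 506.83162791808087, 'fy': 506.83162791808087, 'cx': 278.1062217264697, 'cy': 204.26398846550828, 'position': [-0.20750705223446977, -1.0583287790816316, 1.1361094790546704], 'rotation': [-2.1394606091078985, 0.7394064874934503, -0.332107343870406]}
top {'fx': 405.99469645565955, 'fy': 405.99469645565955, 'cx': 277.13684988384546, 'cy': 207.10876013651927, 'position': [0.4789447812278455, -0.0437131643026614, 1.4102261370280056], 'rotation': [-2.1980875399423185, 2.158637542346762, -0.08791645180305573]}
```

View pics/side0.png

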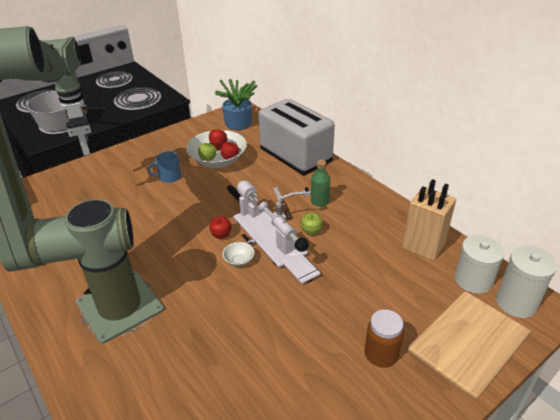

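View pics/top0.png

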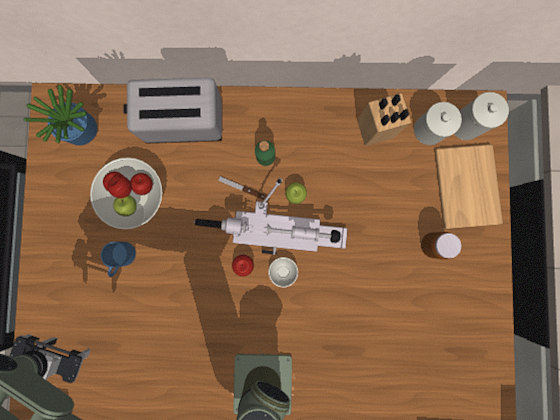

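The side view shows the knob near (302,244), the grip at about (233,193) and the tongue's end near (308,272). In the top view the knob is near (336,236), the grip near (210,224) and the line near (343,238). I'll zoom in on both.

Run:
```python
import cv2,numpy as np
a=cv2.imread("pics/side0.png")[170:290,200:340]; b=cv2.imread("pics/top0.png")[165:290,185:355]
a=cv2.resize(a,None,fx=2.8,fy=2.8,interpolation=cv2.INTER_CUBIC);a=cv2.resize(cv2.imread("pics/side0.png")[175:285,220:325],(525,550),interpolation=cv2.INTER_CUBIC)
cv2.imwrite("pics/sz.png",a)
cv2.imwrite("pics/tz.png",cv2.resize(b,(765,563),interpolation=cv2.INTER_CUBIC))
```

```text
(no output)
```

View pics/sz.png

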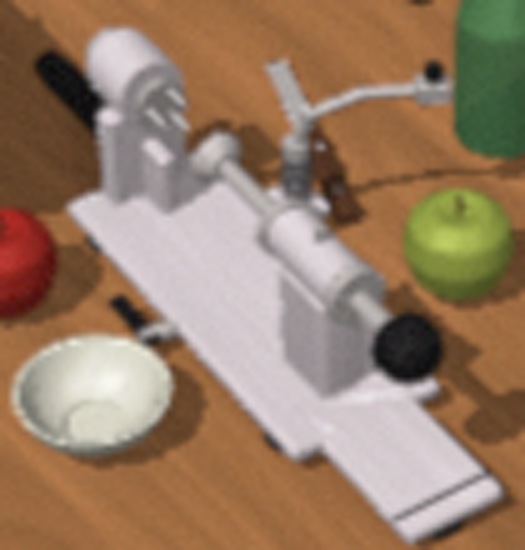

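View pics/tz.png

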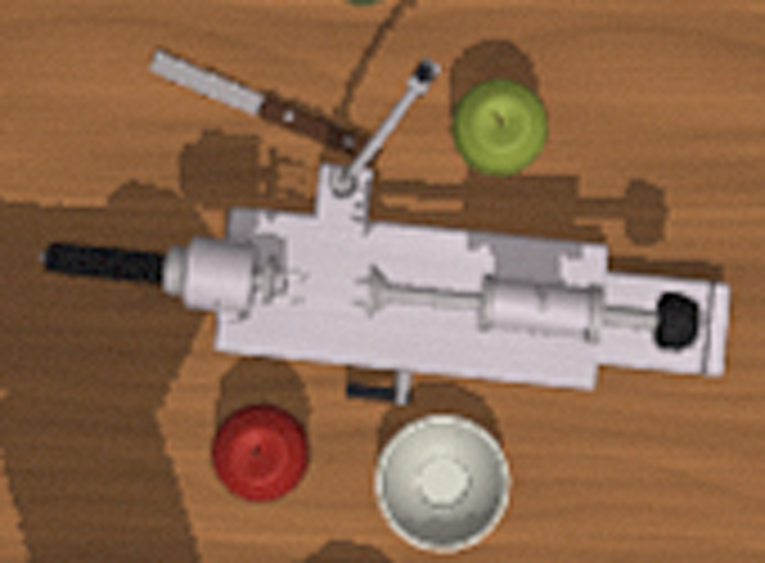

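The zooms show the line in the top view from about (343.4,227.9) to (341.9,248.3) and in the side view from (299,278.6) to (317.4,270). The knob is a black blob at top (335,237) and side (301,245). The grip is at top (195..221,223) and side (228..240,187..198). Next I'll measure these with masks.

```bash
cat > h.py <<'E'
import numpy as np, cv2
from scipy.spatial.transform import Rotation as R
def ray(d,uv):
    v=np.array([(uv[0]-d["cx"])/d["fx"],(uv[1]-d["cy"])/d["fy"],1.]); v=R.from_rotvec(d["rotation"]).apply(v)
    return np.array(d["position"]),v/np.linalg.norm(v)
def plane(d,uv,z):
    p,v=ray(d,uv); return p+v*(z-p[2])/v[2]
def tri(d1,u1,d2,u2):
    p,v=ray(d1,u1);q,w=ray(d2,u2)
    t=np.linalg.lstsq(np.c_[v,-w],q-p,rcond=None)[0]; a=p+t[0]*v;b=q+t[1]*w
    return (a+b)/2,np.linalg.norm(a-b)
def proj(d,P):
    c=R.from_rotvec(d["rotation"]).inv().apply(np.array(P)-d["position"])
    return np.array([d["cx"]+d["fx"]*c[0]/c[2],d["cy"]+d["fy"]*c[1]/c[2]])
def blob(d,box,th=60):
    x0,y0,x1,y1=box; m=(d["img"][y0:y1,x0:x1].max(2)<th).astype(np.uint8)
    n,l,s,c=cv2.connectedComponentsWithStats(m); i=1+np.argmax(s[1:,4])
    return c[i]+[x0,y0],s[i]+np.array([x0,y0,0,0,0]),(l==i)
E
python3 - <<'E'
from h import *
from plant import manip
S=manip.get_image("side");T=manip.get_image("top")
np.set_printoptions(precision=4,suppress=True)
kt,st,_=blob(T,(325,222,341,252));ks,ss,_=blob(S,(290,230,315,258))
print(kt,st,ks,ss,"knob ctr",tri(T,kt,S,ks))
for a,b in(((343.4,227.9),(317.4,270)),((341.9,248.3),(299,278.6))): print("line end",tri(T,a,S,b),plane(T,a,.024),plane(S,b,.024))
gt,sgt,_=blob(T,(190,215,224,232));gs,sgs,_=blob(S,(222,180,241,202));print("grip",gt,sgt,gs,sgs)
print("grip outer end",tri(T,(195,222.6),S,(229.5,188)), "inner top z.04",plane(T,(221.5,224),.04))
for n,c in(("front edge",((233.4,242.8),(317.2,251.2))),("back",((266.7,214.6),(319.5,219.5)))): 
  p=[plane(T,x,.024) for x in c]; e=p[1]-p[0];print(n,p,np.arctan2(e[0],-e[1]))
E
```

```text
[334.9043 235.8298] [331 230   9  12  94] [301.3094 243.9784] [295 237  14  14 139] knob ctr (array([ 0.4971, -0.225 ,  0.1195]), np.float64(0.0009401578249114881))
line end (array([ 0.5262, -0.267 ,  0.026 ]), np.float64(0.00040132719106627835)) [ 0.5264 -0.2675  0.024 ] [ 0.5273 -0.2655  0.024 ]
line end (array([ 0.4575, -0.262 ,  0.0299]), np.float64(0.0008689410430621821)) [ 0.4571 -0.2627  0.024 ] [ 0.4614 -0.258   0.024 ]
grip [207.8563 222.9253] [195 219  27   9 174] [233.3564 192.0099] [227 185  13  16 101]
grip outer end (array([0.5368, 0.2348, 0.0395]), np.float64(0.005068982634585408)) inner top z.04 [0.5315 0.1465 0.04  ]
front edge [array([0.469 , 0.1063, 0.024 ]), array([ 0.4457, -0.1789,  0.024 ])] -0.08126946960221955
back [array([ 0.5671, -0.005 ,  0.024 ]), array([ 0.5536, -0.1857,  0.024 ])] -0.07460389724022486
```

Request:
apply_moves:
  moves:
    - [0,0,0,0,0,0.1082]
    - [0,0,0,0,0,0.1082]
    - [0,0,0,0,0,0.1082]
    - [0,0,0,0,0,0.1082]
    - [0,0,0,0,0,0.1082]
    - [0,0,0,0,0,0.1082]
    - [0,0,0,0,0,0.1082]
    - [0,0,0,0,0,0.1082]
    - [0,0,0,0,0,0]
    - [0,0,0,0,0,0]
  grip: 0.75

```text
time_s: 1.45
position: [0.1648, 0.5507, 0.2053]
tool_rot: [2.306, 2.134, -0.001]
contact_force: [0.1, 0.5, -1.1]
gripper_width: 0.0702
grasp_force: 0.0
```

Request:
apply_moves:
  moves:
    - [-0.18,0.22,0,0,0,0]
    - [-0.18,0.22,0,0,0,0]
    - [-0.18,0.22,0,0,0,0]
    - [-0.18,0.22,0,0,0,0]
    - [-0.18,0.22,0,0,0,0]
    - [-0.18,0.22,0,0,0,0]
    - [-0.18,0.22,0,0,0,0]
    - [-0.18,0.22,0,0,0,0]
    - [-0.18,0.22,0,0,0,0]
    - [0,0,0,0,0,0]

```text
time_s: 2.7
position: [0.5363, 0.1934, 0.2053]
tool_rot: [2.312, 2.126, 0.0]
contact_force: [-0.5, 0.8, 1.4]
gripper_width: 0.0702
grasp_force: 0.0
```

```bash
cat > st.py <<'E'
from h import *
from plant import manip
np.set_printoptions(precision=4,suppress=True)
s=manip.get_state(); M=R.from_rotvec(s["tool_rot"]).as_matrix(); p=np.array(s["position"]); g=p-M[:,2]*.0188
O=np.array([.5135,-.010,0]); Y=np.array([.08,.9968,0]); X=np.array([.9968,-.08,0])
def mf(q): return np.array([(q-O)@X,(q-O)@Y,q[2]])
print("t",s["time_s"],"tcp",p,"grasp in machine",mf(g)*1000,"w",s["gripper_width"],"gf",s["grasp_force"],"F",np.array(s["contact_force"]))
print("tool axes in machine",(np.c_[X,Y,[0,0,1]].T@M).round(3).tolist(),"q",np.round(s["qpos"],2))
E
python3 st.py
```

```text
t 2.7 tcp [0.5363 0.1934 0.2053] grasp in machine [  6.4119 204.5564 224.1261] w 0.0702086379981995 gf 0.0 F [-0.4859  0.7503  1.4048]
tool axes in machine [[0.003, 1.0, 0.001], [1.0, -0.003, -0.001], [-0.001, 0.001, -1.0]] q [ 0.19  0.2   1.55 -0.    1.39  0.28]
```

Request:
apply_moves:
  moves:
    - [0,0,0.153,0,0,0]
    - [0,0,0.153,0,0,0]
    - [0,0,0.153,0,0,0]
    - [0,0,0.153,0,0,0]
    - [0,0,0.153,0,0,0]
    - [0,0,0.1,0,0,0]
    - [0,0,0.053,0,0,0]
    - [0,0,0,0,0,0]
    - [0,0,0,0,0,0]
    - [0,0,0,0,0,0]

```text
time_s: 3.95
position: [0.5348, 0.1967, 0.023]
tool_rot: [2.307, 2.131, 0.003]
contact_force: [0.4, 0.5, 0.1]
gripper_width: 0.0703
grasp_force: 0.0
```

```bash
python3 st.py
python3 - <<'E'
from h import *
from plant import manip
S=manip.get_image("side");T=manip.get_image("top")
a=cv2.resize(S["img"][150:240,190:290],(400,360),interpolation=cv2.INTER_CUBIC)
b=cv2.resize(T["img"][180:270,175:275],(400,360),interpolation=cv2.INTER_CUBIC)
cv2.imwrite("pics/c1.png",np.hstack([a,b])[:,:,::-1])
E
```

```text
t 3.95 tcp [0.5348 0.1967 0.023 ] grasp in machine [  4.6144 207.7023  41.8168] w 0.07031476834202116 gf 0.0 F [0.4017 0.4539 0.1252]
tool axes in machine [[-0.001, 1.0, 0.002], [1.0, 0.001, 0.001], [0.001, 0.002, -1.0]] q [0.2  0.41 1.7  0.   1.03 0.28]
```

View pics/c1.png

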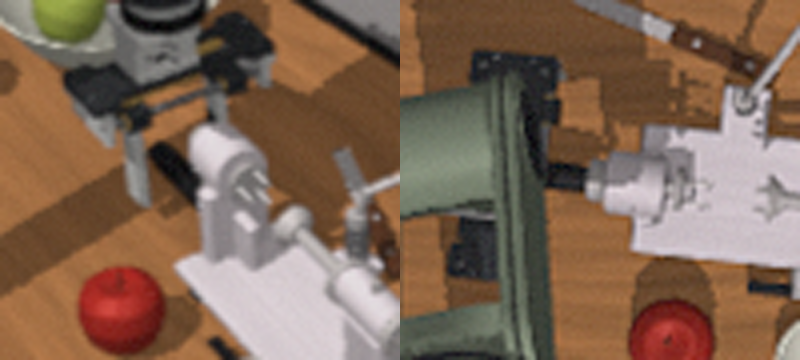

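The fingers stand astride the black grip: in the left half the handle at (175,170) lies between the fingers at (135,175) and (215,110). I'll close on it.

Request:
apply_moves:
  moves:
    - [0,0,0,0,0,0]
    - [0,0,0,0,0,0]
    - [0,0,0,0,0,0]
    - [0,0,0,0,0,0]
    - [0,0,0,0,0,0]
    - [0,0,0,0,0,0]
    - [0,0,0,0,0,0]
    - [0,0,0,0,0,0]
    - [0,0,0,0,0,0]
    - [0,0,0,0,0,0]
  grip: 0
  grip_force: 20

```text
time_s: 5.3
position: [0.5339, 0.1964, 0.0219]
tool_rot: [2.308, 2.131, 0.0]
contact_force: [0.5, 0.4, -1.1]
gripper_width: 0.0243
grasp_force: 20.0
```

```bash
python3 st.py
```

```text
t 5.3 tcp [0.5339 0.1964 0.0219] grasp in machine [  3.863  207.3421  40.6542] w 0.024253992255222328 gf 19.99991476535797 F [ 0.5431  0.4396 -1.1158]
tool axes in machine [[-0.0, 1.0, 0.0], [1.0, 0.0, 0.0], [0.0, 0.0, -1.0]] q [ 0.2   0.41  1.7  -0.    1.03  0.28]
```

Request:
apply_moves:
  moves:
    - [0,-0.078,-0.004,0,0,0]
    - [0,-0.076,-0.02,0,0,0]
    - [0,-0.07,-0.036,0,0,0]
    - [0,-0.061,-0.049,0,0,0]
    - [0,-0.049,-0.061,0,0,0]
    - [0,-0.036,-0.07,0,0,0]
    - [0,-0.02,-0.076,0,0,0]
    - [0,-0.004,-0.078,0,0,0]
    - [0,0.012,-0.077,0,0,0]
    - [0,0.028,-0.073,0,0,0]

```text
time_s: 6.55
position: [0.4657, 0.2021, 0.1317]
tool_rot: [2.304, 2.128, 0.009]
contact_force: [13.8, 0.7, -11.8]
gripper_width: 0.0241
grasp_force: 20.0
```

```bash
python3 st.py
```

```text
t 6.55 tcp [0.4657 0.2021 0.1317] grasp in machine [-64.7935 207.5395 150.4526] w 0.024138099300008885 gf 19.995898604393005 F [ 13.7957   0.6667 -11.7673]
tool axes in machine [[-0.001, 1.0, 0.008], [1.0, 0.001, 0.001], [0.001, 0.008, -1.0]] q [ 0.24  0.13  1.79 -0.    1.21  0.32]
```

Request:
apply_moves:
  moves:
    - [0,0.053,-0.061,0,0,0]
    - [0,0.055,-0.055,0,0,0]
    - [0,0.066,-0.043,0,0,0]
    - [0,0.073,-0.028,0,0,0]
    - [0,0.077,-0.012,0,0,0]
    - [0,0.078,0.004,0,0,0]
    - [0,0.076,0.02,0,0,0]
    - [0,0.07,0.036,0,0,0]
    - [0,0.061,0.049,0,0,0]
    - [0,0.049,0.061,0,0,0]

```text
time_s: 7.8
position: [0.5961, 0.1911, 0.1358]
tool_rot: [2.307, 2.13, 0.002]
contact_force: [0.6, -1.1, 2.9]
gripper_width: 0.0244
grasp_force: 20.0
```

```bash
python3 st.py
```

```text
t 7.8 tcp [0.5961 0.1911 0.1358] grasp in machine [ 66.2152 207.0911 154.5876] w 0.024447869773292434 gf 19.999679177999496 F [ 0.5874 -1.101   2.9029]
tool axes in machine [[-0.0, 1.0, 0.002], [1.0, 0.0, -0.0], [-0.0, 0.002, -1.0]] q [ 0.17  0.37  1.48 -0.    1.29  0.25]
```

Request:
apply_moves:
  moves:
    - [0,0.036,0.07,0,0,0]
    - [0,0.02,0.076,0,0,0]
    - [0,0.004,0.078,0,0,0]
    - [0,-0.012,0.077,0,0,0]
    - [0,-0.028,0.073,0,0,0]
    - [0,-0.043,0.066,0,0,0]
    - [0,-0.055,0.055,0,0,0]
    - [0,-0.066,0.043,0,0,0]
    - [0,-0.073,0.028,0,0,0]
    - [0,-0.077,0.012,0,0,0]

```text
time_s: 9.05
position: [0.5355, 0.1963, 0.0215]
tool_rot: [2.307, 2.131, 0.002]
contact_force: [1.1, -3.3, 9.8]
gripper_width: 0.0242
grasp_force: 20.0
```

```bash
python3 st.py
python3 - <<'E'
from h import *
from plant import manip
S=manip.get_image("side");T=manip.get_image("top")
a=cv2.resize(S["img"][150:240,190:290],(400,360),interpolation=cv2.INTER_CUBIC)
b=cv2.resize(T["img"][180:270,175:275],(400,360),interpolation=cv2.INTER_CUBIC)
cv2.imwrite("pics/c2.png",np.hstack([a,b])[:,:,::-1])
E
```

```text
t 9.05 tcp [0.5355 0.1963 0.0215] grasp in machine [  5.4409 207.367   40.3443] w 0.024223291663169975 gf 20.001669824123383 F [ 1.0761 -3.332   9.7732]
tool axes in machine [[-0.001, 1.0, 0.002], [1.0, 0.001, -0.0], [-0.0, 0.002, -1.0]] q [ 0.2   0.41  1.7  -0.    1.03  0.28]
```

View pics/c2.png

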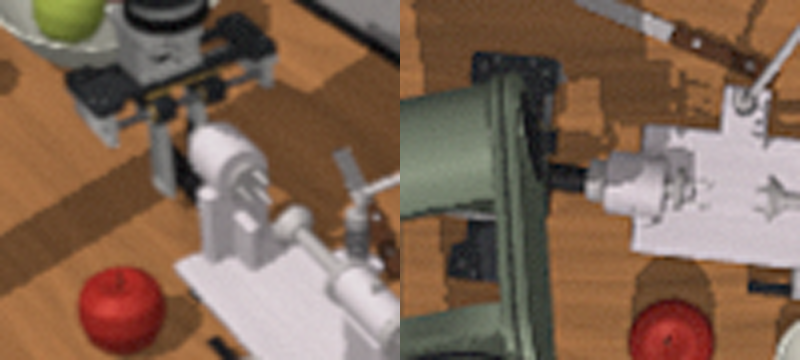

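Request:
apply_moves:
  moves:
    - [0,-0.014,-0.003,0,0,0]
    - [0,0,0,0,0,0]
    - [0,0,0,0,0,0]
    - [0,0,0,0,0,0]
    - [0,0,0,0,0,0]
    - [0,0,0,0,0,0]
    - [0,0,0,0,0,0]
    - [0,0,0,0,0,0]
    - [0,0,0,0,0,0]
    - [0,0,0,0,0,0]

```text
time_s: 10.4
position: [0.5323, 0.1965, 0.0216]
tool_rot: [-2.307, -2.13, 0.002]
contact_force: [-1.5, -3.3, 6.4]
gripper_width: 0.0241
grasp_force: 20.0
```

```bash
python3 st.py
```

```text
t 10.4 tcp [0.5323 0.1965 0.0216] grasp in machine [  2.2639 207.3862  40.392 ] w 0.02412947010991898 gf 20.002267509698868 F [-1.4702 -3.3225  6.3875]
tool axes in machine [[-0.0, 1.0, -0.002], [1.0, 0.0, -0.0], [-0.0, -0.002, -1.0]] q [0.2  0.41 1.7  0.   1.03 0.28]
```

Request:
apply_moves:
  moves:
    - [0,0,0,0,0,0]
    - [0,0,0,0,0,0]
    - [0,0,0,0,0,0]
    - [0,0,0,0,0,0]
    - [0,0,0,0,0,0]
    - [0,0,-0.1,0,0,0]
    - [0,0,-0.2,0,0,0]
    - [0,0,-0.25,0,0,0]
    - [0,0,-0.25,0,0,0]
    - [0,0,-0.25,0,0,0]
  grip: 0.6

```text
time_s: 11.65
position: [0.5328, 0.1964, 0.2331]
tool_rot: [2.308, 2.131, 0.0]
contact_force: [0.6, -0.3, 0.0]
gripper_width: 0.0562
grasp_force: 0.0
```

Request:
apply_moves:
  moves:
    - [-0.2,-0.02,0,0,0,0]
    - [-0.2,0,0,0,0,0]
    - [-0.2,0,0,0,0,0]
    - [-0.2,0,0,0,0,0]
    - [-0.2,0,0,0,0,0]
    - [-0.2,0,0,0,0,0]
    - [-0.2,0,0,0,0,0]
    - [-0.2,0,0,0,0,0]
    - [-0.2,0,0,0,0,0]
    - [0,0,0,0,0,0]

```text
time_s: 12.9
position: [0.5001, -0.1643, 0.2314]
tool_rot: [2.312, 2.126, -0.0]
contact_force: [0.2, 0.2, -0.6]
gripper_width: 0.0562
grasp_force: 0.0
```

```bash
python3 st.py
python3 - <<'E'
from h import *
from plant import manip
S=manip.get_image("side");T=manip.get_image("top")
a=cv2.resize(S["img"][150:240,190:290],(400,360),interpolation=cv2.INTER_CUBIC)
b=cv2.resize(T["img"][180:270,175:275],(400,360),interpolation=cv2.INTER_CUBIC)
cv2.imwrite("pics/c3.png",np.hstack([a,b])[:,:,::-1])
O=np.array([.5135,-.010,0]); Y=np.array([.08,.9968,0]); X=np.array([.9968,-.08,0])
for (x,y,z) in((0,.147,.0525),(0,.247,.0525),(0,.197,.04)):
  P=O+X*x+Y*y+[0,0,z]; print((x,y,z),"top",proj(T,P),"side",proj(S,P))
D=T["img"]
m=D[215:232,190:222].max(2)<60
for u in range(0,32,2):
  r=np.where(m[:,u])[0]
  if len(r): 
    c=plane(T,(190+u,215+r.mean()),.045)-O; print(190+u,r.min()+215,r.max()+215,"machine x,y mm",c@X*1000,c@Y*1000)
E
```

```text
t 12.9 tcp [ 0.5001 -0.1643  0.2314] grasp in machine [  -1.0373 -154.8961  250.2086] w 0.05621860861690079 gf 0.0 F [ 0.2425  0.167  -0.636 ]
tool axes in machine [[0.004, 1.0, 0.0], [1.0, -0.004, -0.0], [-0.0, 0.0, -1.0]] q [-0.48  0.08  1.63 -0.    1.43 -0.4 ]
(0, 0.147, 0.0525) top [223.90305113 225.78162506] side [241.21365785 199.32729011]
(0, 0.247, 0.0525) top [194.19251932 222.84998329] side [227.48079818 185.29898447]
(0, 0.197, 0.04) top [209.66566358 224.46391781] side [234.47501246 194.97855445]
196 220 225 machine x,y mm 1.9417055413013633 242.65019596220435
198 220 225 machine x,y mm 2.6014668319368393 235.952653590914
200 220 226 machine x,y mm 1.5894868490170244 229.06396253207873
202 220 226 machine x,y mm 2.2491763015701145 222.36723622253865
204 220 226 machine x,y mm 2.908859081054739 215.6705776535292
206 220 226 machine x,y mm 3.5685351875720945 208.97398682402255
208 221 226 machine x,y mm 2.5565753416755856 202.08900765530464
210 221 227 machine x,y mm 1.5448310504248326 195.20549503612511
212 221 227 machine x,y mm 2.2043702035797854 188.51046796677608
214 221 227 machine x,y mm 2.8639026867088786 181.81550860531618
216 221 227 machine x,y mm 3.5234284999132433 175.1206169507185
218 222 227 machine x,y mm 2.511704335334028 168.24081365048545
220 222 227 machine x,y mm 3.17115836174927 161.5467374181591
```

View pics/c3.png

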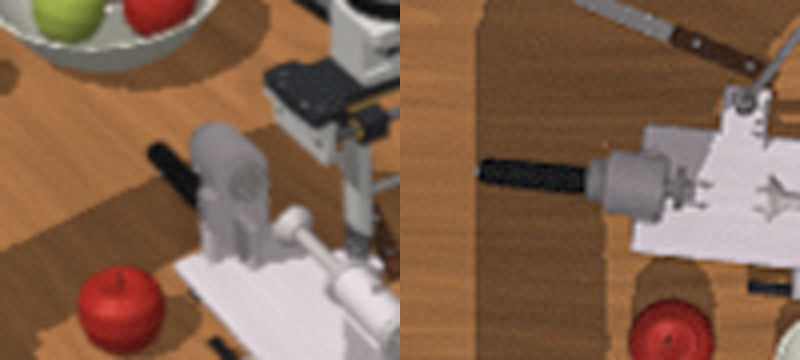

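The crank hangs with the grip at top (195–221, 222–227). I'll check the axis line's x from the headstock barrel, the tail barrel and the knob in the top view.

Run:
```python
from h import *
from plant import manip
T=manip.get_image("top");O=np.array([.5135,-.010,0]); Y=np.array([.08,.9968,0]); X=np.array([.9968,-.08,0])
old=cv2.imread("pics/top0.png")
for u in (222,224,226,228,232,236):
  print(u, old[214:240,u].min(1).tolist())
def mx(uv,z=.115): c=plane(T,uv,z)-O; return (c@X*1000).round(1),(c@Y*1000).round(1)
# from zoom: headstock barrel, hub, tail barrel, knob
for n,a,b in(("head",(215,240),(215,306)),("hub",(172,248),(172,294)),("tail",(545,283),(545,333)),("knob",(676,293),(676,350))):
  f=lambda q:((q[0]+.5)/4.5+185-.5,(q[1]+.5)/4.5+165-.5)
  p,q=mx(f(a)),mx(f(b)); print(n,p,q,(p[0]+q[0])/2)
```

```text
222 [40, 42, 46, 40, 46, 50, 69, 92, 113, 131, 152, 175, 180, 174, 169, 136, 63, 39, 46, 45, 47, 45, 46, 40, 45, 43]
224 [48, 48, 41, 43, 44, 60, 96, 113, 126, 143, 155, 167, 164, 156, 149, 132, 85, 26, 36, 46, 41, 46, 51, 42, 44, 37]
226 [41, 42, 42, 40, 37, 60, 98, 114, 124, 133, 137, 147, 158, 167, 176, 173, 166, 154, 120, 75, 34, 51, 41, 39, 44, 42]
228 [49, 48, 39, 73, 108, 128, 144, 153, 162, 171, 180, 191, 200, 200, 194, 184, 186, 176, 154, 96, 36, 44, 44, 38, 42, 50]
232 [68, 63, 55, 54, 90, 109, 127, 145, 158, 164, 177, 186, 197, 200, 198, 193, 193, 177, 154, 143, 67, 50, 49, 55, 61, 77]
236 [119, 128, 117, 109, 106, 102, 117, 131, 149, 157, 170, 181, 193, 197, 203, 198, 195, 185, 174, 161, 178, 187, 161, 189, 188, 189]
head (np.float64(26.1), np.float64(114.3)) (np.float64(-20.4), np.float64(109.3)) 2.8500000000000014
hub (np.float64(17.4), np.float64(144.1)) (np.float64(-15.0), np.float64(140.5)) 1.1999999999999993
tail (np.float64(18.7), np.float64(-121.6)) (np.float64(-16.5), np.float64(-124.9)) 1.0999999999999996
knob (np.float64(20.7), np.float64(-214.6)) (np.float64(-19.3), np.float64(-218.1)) 0.6999999999999993
```

Request:
apply_moves:
  moves:
    - [-0.09,0.01,0,0,0,0]
    - [-0.09,0,0,0,0,0]
    - [0,0,0.16,0,0,0]
    - [0,0,0.16,0,0,0]
    - [0,0,0.16,0,0,0]
    - [0,0,0.12,0,0,0]
    - [0,0,0.076,0,0,0]
    - [0,0,0,0,0,0]
    - [0,0,0,0,0,0]
    - [0,0,0,0,0,0]

```text
time_s: 14.3
position: [0.5005, -0.1988, 0.0976]
tool_rot: [2.306, 2.13, 0.001]
contact_force: [0.6, 0.1, 0.2]
gripper_width: 0.0564
grasp_force: 0.0
```

```bash
python3 st.py
python3 - <<'E'
from h import *
from plant import manip
S=manip.get_image("side");T=manip.get_image("top")
a=cv2.resize(S["img"][210:300,250:350],(400,360),interpolation=cv2.INTER_CUBIC)
b=cv2.resize(T["img"][195:285,265:365],(400,360),interpolation=cv2.INTER_CUBIC)
cv2.imwrite("pics/c4.png",np.hstack([a,b])[:,:,::-1])
E
```

```text
t 14.3 tcp [ 0.5005 -0.1988  0.0976] grasp in machine [   2.069  -189.1873  116.3894] w 0.056406412839548864 gf 0.0 F [0.5738 0.0629 0.25  ]
tool axes in machine [[-0.0, 1.0, 0.002], [1.0, 0.0, -0.001], [-0.001, 0.002, -1.0]] q [-0.54  0.24  1.74 -0.    1.16 -0.46]
```

View pics/c4.png

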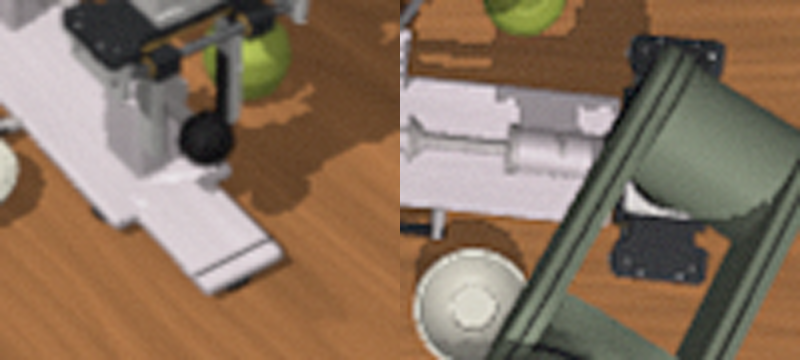

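The fingers straddle the neck behind the knob (knob at crop (207,137), side view). I'll close on it.

Request:
apply_moves:
  moves:
    - [0,0,0,0,0,0]
    - [0,0,0,0,0,0]
    - [0,0,0,0,0,0]
    - [0,0,0,0,0,0]
    - [0,0,0,0,0,0]
    - [0,0,0,0,0,0]
    - [0,0,0,0,0,0]
    - [0,0,0,0,0,0]
    - [0,0,0,0,0,0]
    - [0,0,0,0,0,0]
  grip: 0
  grip_force: 50

```text
time_s: 15.65
position: [0.4991, -0.1981, 0.0961]
tool_rot: [-2.308, -2.131, 0.001]
contact_force: [-4.2, -0.2, 1.8]
gripper_width: 0.0125
grasp_force: 50.0
```

```bash
python3 st.py
python3 - <<'E'
from h import *
from plant import manip
S=manip.get_image("side"); np.save("s_before.npy",S["img"]); print(blob(S,(290,230,320,258),45)[:2])
E
```

```text
t 15.65 tcp [ 0.4991 -0.1981  0.0961] grasp in machine [   0.6877 -188.6302  114.9427] w 0.012497231128422139 gf 49.99880611896515 F [-4.2292 -0.2313  1.7925]
tool axes in machine [[-0.0, 1.0, -0.001], [1.0, 0.0, 0.0], [0.0, -0.001, -1.0]] q [-0.54  0.24  1.74 -0.    1.16 -0.46]
(array([300.7615894 , 242.66225166]), array([295, 230,  13,  21, 151]))
```

Request:
apply_moves:
  moves:
    - [-0.03,0,0,0,0,0]
    - [-0.03,0,0,0,0,0]
    - [-0.03,0,0,0,0,0]
    - [-0.03,0,0,0,0,0]
    - [-0.03,0,0,0,0,0]
    - [-0.03,0,0,0,0,0]
    - [-0.03,0,0,0,0,0]
    - [-0.03,0,0,0,0,0]
    - [-0.01,0,0,0,0,0]
    - [0,0,0,0,0,0]

```text
time_s: 16.95
position: [0.4952, -0.2443, 0.096]
tool_rot: [-2.304, -2.127, -0.006]
contact_force: [-2.9, 9.7, 6.5]
gripper_width: 0.0131
grasp_force: 50.0
```

```bash
python3 st.py
python3 - <<'E'
from h import *
from plant import manip
S=manip.get_image("side");T=manip.get_image("top")
a=cv2.resize(S["img"][225:305,265:345],(480,480),interpolation=cv2.INTER_CUBIC)
b=cv2.resize(T["img"][205:285,305:355],(300,480),interpolation=cv2.INTER_CUBIC)
cv2.imwrite("pics/c5.png",np.hstack([a,b])[:,:,::-1])
O=np.array([.5135,-.010,0]); Y=np.array([.08,.9968,0]); X=np.array([.9968,-.08,0])
def P(x,y,z): return proj(S,O+X*x+Y*y+[0,0,z])
c=lambda p:(p-[265,225])*6
print("expect knob centre start",P(.001,-.22,.115),"drawn",P(.001,-.27,.115),"outer face crop",c(P(.001,-.285,.115)),"ctr crop",c(P(.001,-.27,.115)))
E
```

```text
t 16.95 tcp [ 0.4952 -0.2443  0.096 ] grasp in machine [   0.507  -235.1798  114.8337] w 0.013115831586899917 gf 50.000322461128235 F [-2.9163  9.7377  6.5476]
tool axes in machine [[-0.0, 1.0, -0.002], [1.0, 0.0, 0.007], [0.007, -0.002, -1.0]] q [-0.62  0.28  1.7   0.01  1.17 -0.54]
expect knob centre start [302.3511679  245.93194162] drawn [312.4140481  255.84975661] outer face crop [303.13837363 203.48370975] ctr crop [284.48428862 185.09853969]
```

View pics/c5.png

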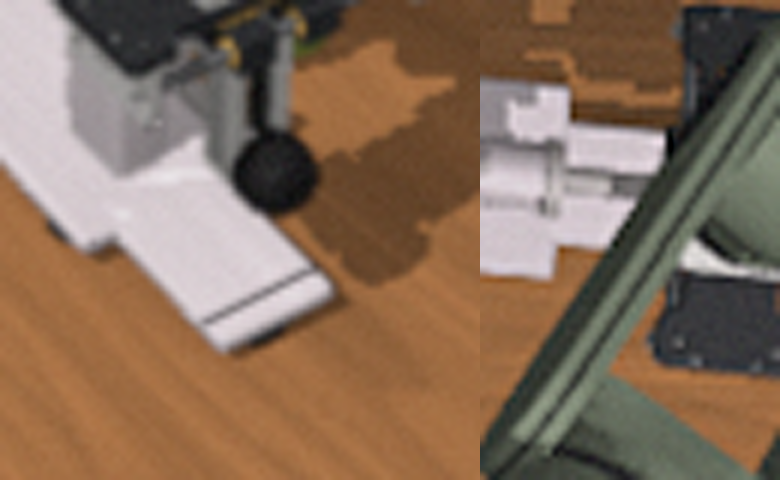

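The knob (crop (276,172), so px (311,253.7)) has moved by about 47 mm, and the tool agrees at 46.5 mm, so it needs 3.5 mm more.

Request:
apply_moves:
  moves:
    - [-0.018,0,0,0,0,0]
    - [0,0,0,0,0,0]
    - [0,0,0,0,0,0]
    - [0,0,0,0,0,0]
    - [0,0,0,0,0,0]
    - [0,0,0,0,0,0]
    - [0,0,0,0,0,0]
    - [0,0,0,0,0,0]
    - [0,0,0,0,0,0]
    - [0,0,0,0,0,0]

```text
time_s: 18.3
position: [0.4949, -0.2477, 0.096]
tool_rot: [-2.303, -2.127, -0.006]
contact_force: [-4.4, 10.1, 6.7]
gripper_width: 0.0126
grasp_force: 50.0
```

```bash
python3 st.py
python3 - <<'E'
from h import *
from plant import manip
S=manip.get_image("side")
def ctr(g):  # knob silhouette: lower-right dark blob, fit circle via template of itself
    return g.max(2).astype(np.float32)
a=ctr(np.load("s_before.npy")); b=ctr(S["img"])
t=a[241:256,294:312]   # lower part of knob at start
K=8; up=lambda m:cv2.resize(m,None,fx=K,fy=K,interpolation=cv2.INTER_CUBIC)
m=((up(a[230:262,285:325])<50)*255).astype(np.uint8); n=((up(b[235:275,290:335])<50)*255).astype(np.uint8)
for q,o in((m,(285,230)),(n,(290,235))):
    q=cv2.morphologyEx(q,cv2.MORPH_OPEN,cv2.getStructuringElement(cv2.MORPH_ELLIPSE,(65,65)))
    M=cv2.moments(q); print("knob px",M["m10"]/M["m00"]/K+o[0],M["m01"]/M["m00"]/K+o[1],M["m00"]/255/K/K)
E
```

```text
t 18.3 tcp [ 0.4949 -0.2477  0.096 ] grasp in machine [   0.4662 -238.5673  114.8056] w 0.012561683749691034 gf 50.00035285949707 F [-4.3652 10.1164  6.724 ]
tool axes in machine [[-0.0, 1.0, -0.002], [1.0, 0.0, 0.007], [0.007, -0.002, -1.0]] q [-0.62  0.28  1.69  0.01  1.17 -0.55]
knob px 301.6292681505652 244.44324670784292 134.078125
knob px 311.5992206235012 254.43092668722164 136.828125
```

```bash
python3 -c "
from plant import manip
print(manip.sign_off())"
```

```text
the job is handed in; nothing more can be done
None
```

The crank went once round over the top and hangs straight down to within about 0.02 rad, and I handed the job in at 18.3 s with the tail spindle drawn 50 mm to the line and still gripped at 50 N.

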